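Set the stock tags to match the bins

TASK

Each bin on the bench has a hinged stock tag on the board in front of it, green on one face and red on the other. Push the tags over with the fingertips where needed, so that only the bins that are full to the rim show green face up and the part-filled and empty ones show red, each tag lying right over against its stop. Only push lightly, never grip a tag, and leave the bins and everything else on the bench where they stand.

Things in the scene. Friction and masses are not known exactly. Their poses are not given: they have to be found in the camera images.
- board: grey board, 130 x 620 x 10 mm, fixed flat on the bench; origin at the centre of its underside, x across it away from the robot, y along it. On it four fixed black tag stands in a row, 150 mm apart along y, at x = 0: foot 84 (x) x 36 (y) x 6 mm, two ears at x = +-36 mm up to 36 mm above the bench, hinge along x, 30 mm above the bench. About 160 mm behind each hinge (+x) stands one bin
- tag_1 (a joint): hinge of tag 1: angle from upright, rad, stops at -0.785 and 0.785. Positive: leans to the board's -y, green face up; negative: leans to +y, red face up. No spring, 40 g: a light sideways push (under 1 N) from the side it leans to swings it up; once past upright it falls to the other stop by itself in about a second
- rim_1 (a point): middle of the white rim (60 mm long, 8 x 8 mm) along the free edge of tag 1, 55 mm from its hinge; 69 mm above the bench and 39 mm beside the hinge when the tag leans on a stop. The tag is two slick plastic leaves, one green, one red, back to back, 56 mm wide along the hinge and together 4 mm thick. Axes: x along the hinge, z up the tag, green on +y
- stand_1: black stand of tag 1, fixed on the board; origin at the middle of its underside, 10 mm above the bench, straight below the middle of the hinge (20 mm higher); axes parallel to the board's
- tag_2 (a joint): hinge of tag 2: angle from upright, rad, stops at -0.785 and 0.785. Positive: leans to the board's -y, green face up; negative: leans to +y, red face up. No spring, 40 g: a light sideways push (under 1 N) from the side it leans to swings it up; once past upright it falls to the other stop by itself in about a second
- rim_2 (a point): middle of the white rim (60 mm long, 8 x 8 mm) along the free edge of tag 2, 55 mm from its hinge; 69 mm above the bench and 39 mm beside the hinge when the tag leans on a stop. The tag is two slick plastic leaves, one green, one red, back to back, 56 mm wide along the hinge and together 4 mm thick. Axes: x along the hinge, z up the tag, green on +y
- stand_2: black stand of tag 2, fixed on the board; origin at the middle of its underside, 10 mm above the bench, straight below the middle of the hinge (20 mm higher); axes parallel to the board's
- tag_3 (a joint): hinge of tag 3: angle from upright, rad, stops at -0.785 and 0.785. Positive: leans to the board's -y, green face up; negative: leans to +y, red face up. No spring, 40 g: a light sideways push (under 1 N) from the side it leans to swings it up; once past upright it falls to the other stop by itself in about a second
- rim_3 (a point): middle of the white rim (60 mm long, 8 x 8 mm) along the free edge of tag 3, 55 mm from its hinge; 69 mm above the bench and 39 mm beside the hinge when the tag leans on a stop. The tag is two slick plastic leaves, one green, one red, back to back, 56 mm wide along the hinge and together 4 mm thick. Axes: x along the hinge, z up the tag, green on +y
- stand_3: black stand of tag 3, fixed on the board; origin at the middle of its underside, 10 mm above the bench, straight below the middle of the hinge (20 mm higher); axes parallel to the board's
- tag_4 (a joint): hinge of tag 4: angle from upright, rad, stops at -0.785 and 0.785. Positive: leans to the board's -y, green face up; negative: leans to +y, red face up. No spring, 40 g: a light sideways push (under 1 N) from the side it leans to swings it up; once past upright it falls to the other stop by itself in about a second
- rim_4 (a point): middle of the white rim (60 mm long, 8 x 8 mm) along the free edge of tag 4, 55 mm from its hinge; 69 mm above the bench and 39 mm beside the hinge when the tag leans on a stop. The tag is two slick plastic leaves, one green, one red, back to back, 56 mm wide along the hinge and together 4 mm thick. Axes: x along the hinge, z up the tag, green on +y
- stand_4: black stand of tag 4, fixed on the board; origin at the middle of its underside, 10 mm above the bench, straight below the middle of the hinge (20 mm higher); axes parallel to the board's
- bin_a: white open plastic bin, 125 x 117 x 60 mm, loose. FULL: filled to the rim with 16 amber bottles with black caps. Origin at the centre of its underside. Its tag is the one straight in front of it on the board, whose hinge is nearest; which bin and which tag stand where varies
- bin_b: white open plastic bin, 125 x 117 x 60 mm, loose. FULL: filled to the rim with 16 green bottles with blue caps. Origin at the centre of its underside. Its tag is the one straight in front of it on the board, whose hinge is nearest; which bin and which tag stand where varies
- bin_c: white open plastic bin, 125 x 117 x 60 mm, loose. NOT full: only three amber bottles in one corner. Origin at the centre of its underside. Its tag is the one straight in front of it on the board, whose hinge is nearest; which bin and which tag stand where varies
- bin_d: white open plastic bin, 125 x 117 x 60 mm, loose. NOT full: empty. Origin at the centre of its underside. Its tag is the one straight in front of it on the board, whose hinge is nearest; which bin and which tag stand where varies
- stopper: black rubber stopper, 26 mm across, 28 mm tall, standing on the board's robot-side edge between two stands; loose, to be left alone; origin on its underside
- vial: small closed bottle, 22 mm across, 55 mm tall, standing between the two middle bins; loose, to be left alone; origin on its underside
- jar: glass jar with steel lid, 70 mm across, 100 mm tall, right of the board; loose, to be left alone; origin on its underside
- tape: yellow ring of tape, 90 mm across, 25 mm high, left of the board; loose, to be left alone; origin on its underside
- mug: blue mug, 76 mm across, 85 mm tall, left of the bins; loose, to be left alone; origin on its underside
- scoop: spoon-shaped scoop lying on the bench between the robot and the right end of the board; loose, to be left alone; origin on its underside near its middle
- carton: cardboard carton, 70 x 110 x 60 mm, right of the bins; loose, to be left alone; origin on its underside
Mind the look-alikes: they are no part of the job. What is shaped like the bin_a but purple is not meant.

How it is judged:
By the outcome, as a careful person would: the job done as asked, in the order asked, and still so for the second after the job is handed in, with the robot touching nothing.
It also fails if it takes over 58 s, if anything falls off the work surface, if the arm or the gripper's body presses on something with over 40 N, if the wrist force passes 120 N, or if a joint passes its speed limit or range.

ROBOT

A 6-joint arm with a two-finger parallel gripper is mounted at the origin on the work surface. World frame = base frame: x ahead of the robot, y to its left, z up, the work surface at z = 0. Lengths are in m, angles in rad, forces in N, time in s.
With the tool pointing down it reaches from about 0.25 to 0.775 m from the base axis. Payload 4 kg.
Tool frame: the origin (TCP) lies midway between the tips of the shut fingers; the grasp point (between the pads) lies 19 mm behind it; z points along the fingers, y is the direction in which the jaws open and shut (so a half turn about z gives the same grasp; the last joint's range is limited). The gripper opens to 85 mm and grips with 20 to 120 N. Pads are 22 mm wide; open, the fingers measure 114 mm over their backs; the gripper's body (76 mm by 85 mm) begins 54 mm behind the grasp point. The pads swing forward as they close: fully open they stand 13 mm farther back than shut.
Start: joints at [1.2, 0.087, 1.371, -0, 1.684, -0.103], TCP at [0.146, 0.53, 0.231] pointing down, gripper open.
Joint ranges: [-3.1, 3.1], [-0.76, 2.03], [0.27, 2.55], [-1.08, 4.22], [0.17, 2.65], [-2.57, 2.57]. Speed limits (rad/s): [2.79, 2.79, 3.14, 3.14, 3.14, 3.14].

INTERFACE

Orientations are given as a unit quaternion [x, y, z, w].
In Python, from bench import r gives the robot as it stands. The module is installed in compiled form; this text tells all that it offers.
- The arm moves only by the shell command python3 -m inch 'ROWS' [FORCE]. ROWS is JSON, a list of rows, each a list of 3 entries, a list of its own where there are three numbers: the finger opening in cm, from 0 to 8.54, then the shift along the tool's x, y, z in cm, then the turn, a rotation vector about the tool's x, y, z in rad. A call has 1 to 10 rows; each row is the pose to reach, as a shift and turn from the pose measured when the call began, along the tool's axes at that moment; what a row does not reach only later rows make up. A row lasts 1/8 s, in which the tool goes at most 62.5 mm and 10.7 degrees, less where a joint would pass 70% of its speed; a pose out of reach is approached as far as the arm can. A call with a gripper value outside its range is refused whole. The fingers move at their own pace and stop on an object; FORCE is the grip in N (left out, the last holds). Time passes only in rows, so rows that repeat a pose let the fingers close. It gives the time, the measured TCP pose, the force and the opening at its end, in the units of the state.
- r.read_state(): the state, without advancing time (a new reading comes with each control period).
- r.read_camera(name): name is "scene" or "top" or "wrist"; returns the picture (480x640x3 uint8, blue, green, red); there is no depth.
- r.calibration(name): a dict with "fx", "fy", "cx", "cy" (pixels), "pose" (4x4, takes a point from camera to world coordinates). Camera axes: x right, y down, z forward; pixel columns grow to the right and rows downward; lengths in m; the calibration is good to about 2 mm. A picture is of the moment at which its call begins: read the wrist's pose just before it. calibration takes no time and is no camera call; for the wrist camera it gives the pose at the moment of the call.
- r.hand_in(): hands the job in, once; it reports no verdict.
The state is a dict: "t": time; "joints": joint angles; "qvel": joint speeds; "joint_efforts": joint torques, N m; "eef_pos": TCP position; "orientation": TCP orientation; "wrist_force": force on the tool from outside, world axes, zero at the start; "wrist_torque": the same for the moment, N m; "opening": finger opening in m.
Only numpy, scipy, OpenCV 4.12 (cv2) and the standard library are available. Lean on these libraries where they do the work, as an engineer would, in place of code of your own. Each camera call takes 0.05 s, during which the arm holds its last target. There are 200 camera calls.

## Working session

There is one attempt and no reset: what is moved stays moved. The work goes in short steps, Python scripts to look and compute and a shell command to move; the robot and the scene stay as the last step left them, time stands still between calls to the robot, and variables do not carry over. Pictures are saved under pics/ and viewed, about 8 in all and at most 12, crops included, and the job is handed in when it is done.

```bash
mkdir -p pics
python3 - <<'E'
from bench import r
import cv2,numpy as np
s=r.read_state();print(s['t'],s['eef_pos'],s['orientation'],s['opening'])
for n in('top','scene'):
    cv2.imwrite(f'pics/{n}0.png',r.read_camera(n));c=r.calibration(n);print(n,c['fx'],c['cx'],c['cy'],np.round(c['pose'],3).tolist())
E
```

```text
0.0 [0.14535385 0.52990999 0.23011025] [ 1.33500610e-01  9.91048078e-01 -1.10725909e-03 -2.60022648e-04] 0.08550827624961206
top 550.2539577217432 304.7148418830244 244.69331083857918 [[-0.0, -0.99, 0.143, 0.27], [-1.0, -0.0, -0.004, 0.006], [0.004, -0.143, -0.99, 1.703], [0.0, 0.0, 0.0, 1.0]]
scene 565.6234343115201 324.59672694266806 244.5279348067693 [[-0.383, 0.719, -0.58, 1.333], [0.924, 0.295, -0.244, 0.36], [-0.004, -0.63, -0.777, 1.176], [0.0, 0.0, 0.0, 1.0]]
```

View pics/top0.png

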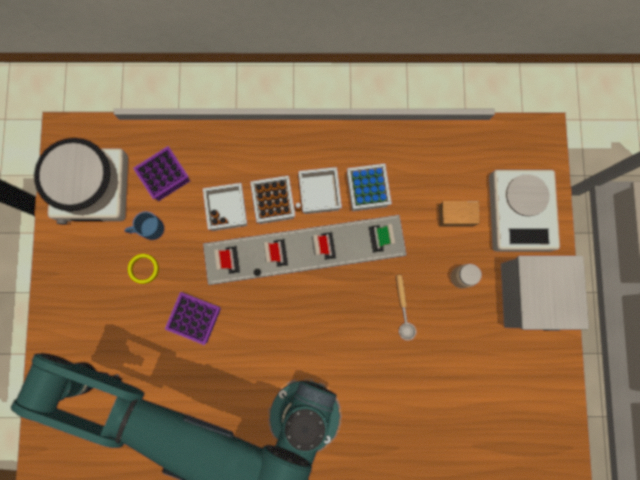

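View pics/scene0.png

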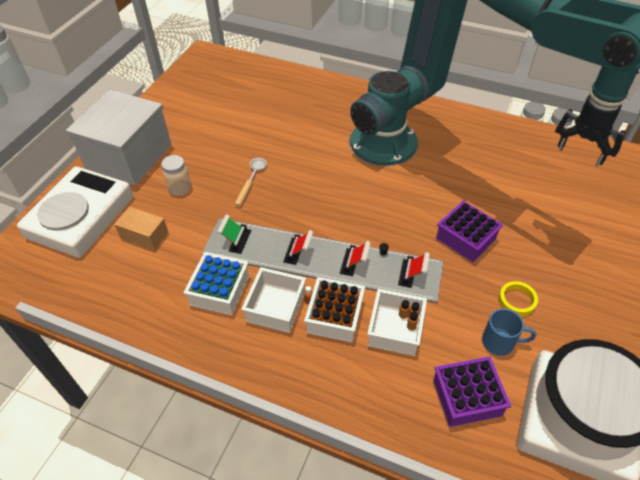

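The top view shows bins from left to right: three bottles (225,205), full amber (272,198), empty (320,190) and full green with blue caps (368,186). The tags in front of them are red (225,259), red (275,252), red (323,245) and green (383,236). Only the second tag from the left, the amber bin's, has to be flipped to green. Next I'll locate the board and that tag.

```bash
cat > h.py <<'E'
from bench import r
import cv2,numpy as np
def w(n,uv,z,c=None):
    c=c or r.calibration(n);P=np.array(c['pose'])
    d=P[:3,:3]@np.array([(uv[0]-c['cx'])/c['fx'],(uv[1]-c['cy'])/c['fy'],1]);return P[:3,3]+d*(z-P[2,3])/d[2]
def px(n,p,c=None):
    c=c or r.calibration(n);P=np.array(c['pose']);q=P[:3,:3].T@(np.array(p)-P[:3,3]);return np.array([c['fx']*q[0]/q[2]+c['cx'],c['fy']*q[1]/q[2]+c['cy']])
E
python3 - <<'E'
from h import *
im=cv2.imread('pics/top0.png')
cs=[w('top',p,.01) for p in[(204,245),(401,217),(406,255),(211,284)]]
ctr=sum(cs)/4;yd=(cs[0]+cs[3]-cs[1]-cs[2])[:2];L=np.linalg.norm(yd)/2;yd/=np.linalg.norm(yd)
print('board',ctr,'yaw',np.degrees(np.arctan2(-yd[0],yd[1])),'len',L)
for k in(.225,.075,-.075,-.225):
    p=ctr[:2]+k*yd;print(k,p.round(4),'hinge px',px('top',[*p,.03]).round(1),'red-lean rim px',px('top',[*(p+.039*yd),.069]).round(1))
b,g,rr=[im[...,i].astype(int) for i in range(3)]
for nm,m in(('red',(rr>140)&(g<70)&(b<70)),('green',(g>100)&(rr<70)&(b<90)),):
    n,_,st,ce=cv2.connectedComponentsWithStats(m.astype(np.uint8))
    for i in range(1,n):
        if st[i,4]>30: print(nm,st[i],ce[i].round(1))
print('stopper',w('top',(257,272),.02))
cv2.imwrite('pics/crop.png',cv2.resize(im[160:300,190:420],(800,487),interpolation=cv2.INTER_CUBIC))
E
```

```text
board [ 0.49780863 -0.00460234  0.01      ] yaw 8.368463793470625 len 0.6152408362120809
0.225 [0.4651 0.218 ] hinge px [233.2 259.8] red-lean rim px [218.6 260.2]
0.075 [0.4869 0.0696] hinge px [281.8 252.7] red-lean rim px [268.4 252.9]
-0.075 [ 0.5087 -0.0788] hinge px [330.1 245.7] red-lean rim px [317.9 245.7]
-0.225 [ 0.5306 -0.2272] hinge px [378.2 238.7] red-lean rim px [367.2 238.6]
red [319 236  10  18 134] [323.2 244.3]
red [269 243  11  18 153] [274.2 251.9]
red [220 250  11  18 170] [225.  258.9]
green [377 227  13  19 174] [383.1 235.7]
stopper [0.42856913 0.14561047 0.02      ]
```

View pics/crop.png

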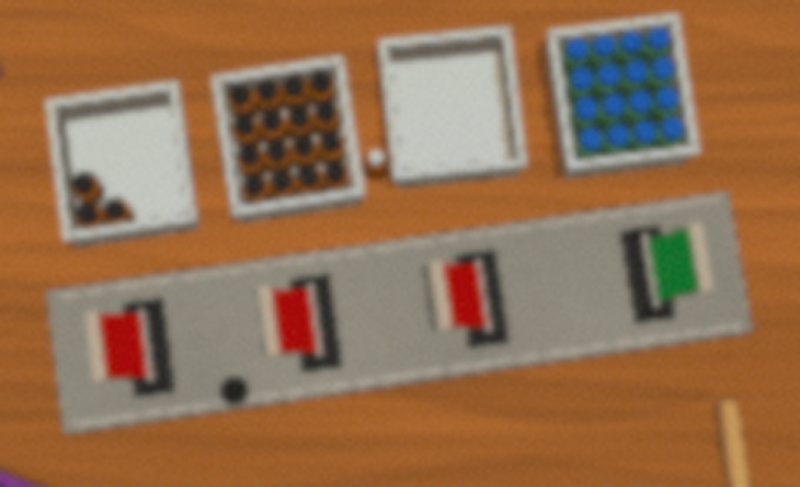

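Tag 2 (second from left) has its hinge at about (0.487, 0.070), and its rim leans towards +y. I'll approach from its +y side with the fingers shut.

```bash
python3 -m inch '[[0,[-5,-3.2,0],[0,0,-0.05]],[0,[-10,-6.5,0],[0,0,-0.1]],[0,[-15,-9.8,0],[0,0,-0.15]],[0,[-20,-13,0],[0,0,-0.2]],[0,[-25,-16.3,0],[0,0,-0.25]],[0,[-30,-19.5,0],[0,0,-0.3]],[0,[-35,-22.8,0],[0,0,-0.36]],[0,[-39,-25.5,0],[0,0,-0.415]],[0,[-41.6,-27,0],[0,0,-0.415]],[0,[-41.6,-27,0],[0,0,-0.415]]]'
python3 - <<'E'
from h import *
from scipy.spatial.transform import Rotation as R
s=r.read_state();p=s['eef_pos'];Rm=R.from_quat(s['orientation']).as_matrix();print(s['t'],p,Rm.round(3).tolist(),s['opening'])
c=r.calibration('wrist');im=r.read_camera('wrist');cv2.imwrite('pics/w1.png',im)
for n,q in dict(hinge=[.4869,.0696,.03],rim=[.481,.108,.069]).items():print(n,px('wrist',q,c))
yd=np.array([-.1455,.989]);t=np.array([*(np.array([.4869,.0696])+.09*yd),.05]);print('to start',Rm.T@(t-p)*100)
E
```

```text
t: 1.35
eef_pos: [0.4758, 0.1579, 0.2297]
orientation: [-0.072, 0.997, -0.001, -0.001]
wrist_force: [-0.0, -0.1, 0.3]
opening: -0.0002
1.35 [0.4757889  0.15791496 0.22968206] [[-0.99, -0.143, -0.003], [-0.143, 0.99, -0.002], [0.003, -0.002, -1.0]] -0.00024879452423516075
hinge [228.63530124 210.84639516]
rim [259.75597727 219.76808563]
to start [ 0.13391763  0.13381177 17.96843884]
```

View pics/w1.png

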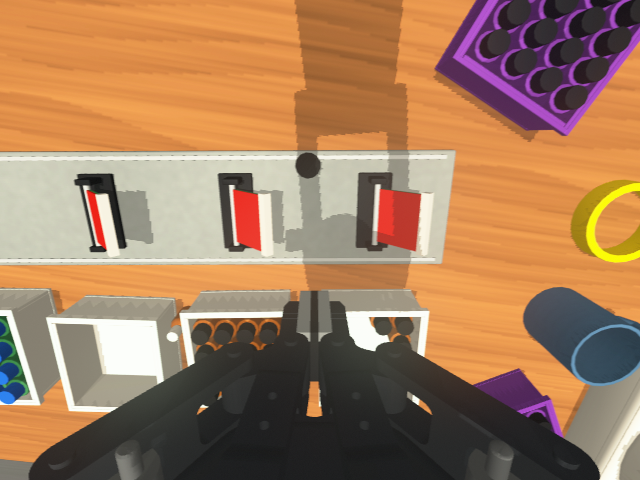

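The wrist view shows tag 2's hinge at (234,213) and its rim at (265,222), within about 3 mm of my prediction. Between tags 1 and 2 there is free space to come down. The fingers descend there now.

```bash
python3 -m inch '[[0,[0,0,4.5],[0,0,0]],[0,[0,0,9],[0,0,0]],[0,[0.1,0.1,13],[0,0,0]],[0,[0.1,0.1,16],[0,0,0]],[0,[0.1,0.1,17.9],[0,0,0]],[0,[0.1,0.1,17.9],[0,0,0]]]'; python3 -m inch '[[0,[0,-1.5,0],[0,0,0]],[0,[0,-3,0],[0,0,0]],[0,[0,-4,0],[0,0,0]],[0,[0,-4.8,0],[0,0,0]],[0,[0,-5.6,0],[0,0,0]],[0,[0,-6.4,0],[0,0,0]],[0,[0,-7.2,0],[0,0,0]],[0,[0,-8,0],[0,0,0]],[0,[0,-8.6,0],[0,0,0]]]'
python3 - <<'E'
from h import *
im=r.read_camera('top');cv2.imwrite('pics/t2.png',im)
a=cv2.resize(im[160:300,190:420],(800,487),interpolation=cv2.INTER_CUBIC);cv2.imwrite('pics/t2c.png',a)
E
```

```text
t: 2.15
eef_pos: [0.4709, 0.1604, 0.0491]
orientation: [-0.074, 0.997, -0.001, -0.004]
wrist_force: [0.3, 0.7, 0.4]
opening: 0.0003
t: 3.28
eef_pos: [0.4832, 0.0747, 0.0487]
orientation: [-0.073, 0.997, -0.001, -0.004]
wrist_force: [0.5, -0.1, -0.3]
opening: 0.0003
```

```bash
python3 -m inch '[[0,[0,0,0],[0,0,0]],[0,[0,2,0],[0,0,0]],[0,[0,4,0],[0,0,0]],[0,[0,7,-3],[0,0,0]],[0,[0,8,-8],[0,0,0]],[0,[0,8,-13],[0,0,0]],[0,[0,8,-18],[0,0,0]],[0,[0,8,-18],[0,0,0]]]'; python3 -m inch '[[0,[6,0,0],[0,0,0]],[0,[12,0,0],[0,0,0]],[0,[14,3,0],[0,0,0]],[0,[14,3,0],[0,0,0]],[0,[14,3,0],[0,0,0]]]'
python3 - <<'E'
from h import *
im=r.read_camera('top')
im2=r.read_camera('scene')
a=cv2.resize(im[160:300,190:420],(690,420),interpolation=cv2.INTER_CUBIC)
b=im2[180:370,150:470];cv2.imwrite('pics/chk.png',cv2.resize(a,(690,420)));cv2.imwrite('pics/chks.png',cv2.resize(b,(800,475)))
E
```

```text
t: 4.32
eef_pos: [0.4755, 0.1547, 0.2342]
orientation: [-0.074, 0.997, -0.001, 0.001]
wrist_force: [0.2, 0.6, 0.4]
opening: -0.0002
t: 4.95
eef_pos: [0.3326, 0.1637, 0.2331]
orientation: [-0.074, 0.997, -0.001, 0.001]
wrist_force: [-0.4, 0.8, 0.1]
opening: 0.0001
```

View pics/chk.png

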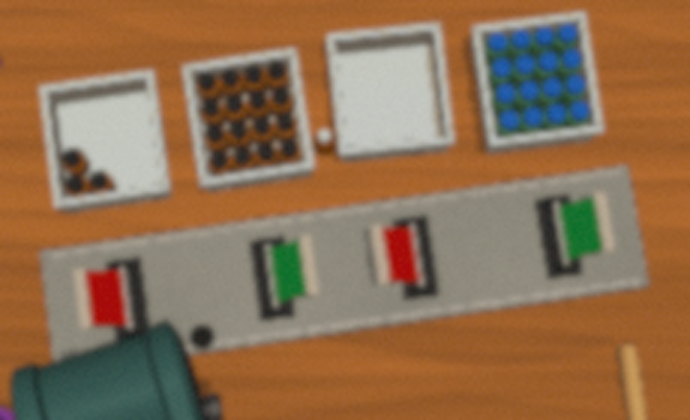

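View pics/chks.png

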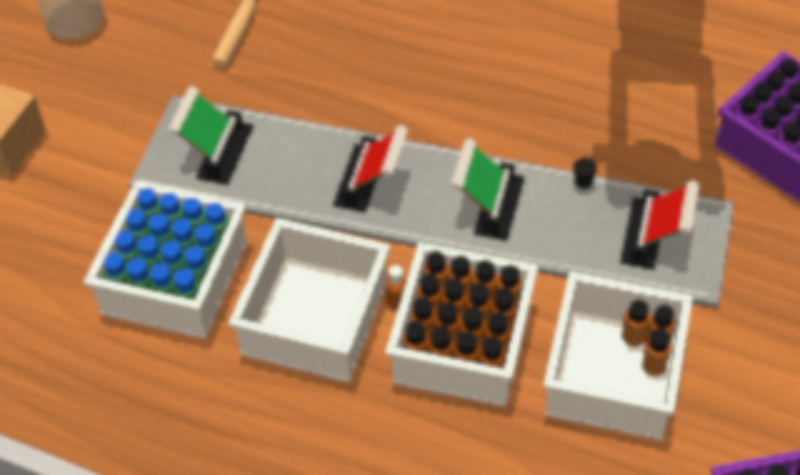

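Both views show green in front of the amber and blue-cap bins, and red in front of the empty and three-bottle bins. The tags lean evenly, and the stopper, vial and bins haven't moved.

```bash
python3 -c "
from bench import r
print(r.read_state()['t'],r.hand_in())"
```

```text
the job is handed in; nothing more can be done
5.05 None
```

The tags now match the bins, and the job is handed in at about 5 s of robot time. Only the amber bin's tag (second from the left) was wrong. I pushed it over from red to green with shut fingers and backed away clear of everything.

**Final check:** the last top and scene pictures show green at the two full bins (amber, and green with blue caps) and red at the three-bottle and empty bins. The flipped tag leans like the other green one, so I judged by eye that it lies on its stop; I did not measure the angle.

**Side effects:** the bins, the stopper and the vial look unmoved in those pictures. I did not check the other loose items again, but the arm went nowhere near most of them. The wrist force read under 1 N at the end of each move. No check failed or disagreed.

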